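# Tip a varnished mask eye into the drying box

### The arm

A 7-joint arm with a two-finger parallel gripper is mounted at the origin on the work surface. World frame = base frame: x ahead of the robot, y to its left, z up, the work surface at z = 0. Lengths are in m, angles in rad, forces in N, time in s.
With the tool pointing down it reaches from about 0.425 to 0.925 m from the base axis. Payload 6.8 kg.
Tool frame: the origin (TCP) lies at the very end of the fingers, on their centre line; the grasp point (between the pads) lies r.grip_depth behind it (r.grip_depth is the distance from the TCP to the grasp point, in m); z points along the fingers, x is the direction in which the jaws open and shut, and the axes are right-handed (so a half turn about z gives the same grasp; the last joint's range is limited). The gripper opens to 85 mm and grips with 20 to 120 N. Pads are 22 mm wide; open, the fingers measure 114 mm over their backs; the gripper's body (76 mm by 85 mm) begins 54 mm behind the grasp point. The pads swing forward as they close: fully open they stand 13 mm farther back than shut.
Start: joints at [1.16, 0.477, 0.022, 1.555, -0.011, 1.109, -0.083], TCP at [0.201, -0.644, 0.231] pointing down, gripper open.
Joint ranges: [-2.96, 2.96], [-0.34, 2.1], [-1.41, 1.46], [0.24, 2.44], [-1.37, 4.51], [0.17, 1.92], [-2.96, 2.96]. Speed limits (rad/s): [2.39, 2.39, 3.14, 3.14, 3.14, 3.14, 3.14].

### API

Orientations are given as a rotation vector (axis times angle).
In Python, from bench import readout, grab_frame, workorder, r gives the robot as it stands.
- The arm moves only by the shell command python3 -m handwheel 'ROWS' [FORCE]. ROWS is text: rows parted by semicolons, each of 7 numbers parted by spaces: the shift along the tool's x, y, z in mm, then the turn, a rotation vector about the tool's x, y, z in degrees, then the finger opening in mm, from 0 to 85.4. A call has 1 to 12 rows; each row is the pose to reach, as a shift and turn from the pose commanded when the call began, along the tool's axes at that moment; what a row does not reach only later rows make up. A row lasts 1/8 s, in which the tool goes at most 62.5 mm and 10.7 degrees, less where a joint would pass 70% of its speed; a pose out of reach is approached as far as the arm can. A call with a gripper value outside its range is refused whole. The fingers move at their own pace and stop on an object; FORCE is the grip in N (left out, the last holds). Time passes only in rows, so rows that repeat a pose let the fingers close. It gives the time, the measured TCP pose, the force and the opening at its end, in the units of the state.
- readout.get_obs(): the state, without advancing time (a new reading comes with each control period).
- grab_frame(name): name is "scene" or "top"; returns a dict with "pixels" (400x640x3 uint8, red, green, blue), "fx", "fy", "cx", "cy" (pixels), "rvec" (rotation vector, rad) and "tvec" (3), from world to camera coordinates, as OpenCV has them. Camera axes: x right, y down, z forward; pixel columns grow to the right and rows downward; lengths in m; the calibration is good to about 2 mm. A picture is of the moment at which its call begins. There is no depth.
- workorder.hand_in(): hands the job in, once; it reports no verdict.
The state is a dict: "clock": time; "joints": joint angles; "qvel": joint speeds; "tau": joint torques, N m; "tcp_pos": TCP position; "orientation": TCP orientation; "contact_force": force on the tool from outside, world axes, zero at the start; "moment": the same for the moment, N m; "grip_width": finger opening in m.
Only numpy, scipy, OpenCV 4.12 (cv2) and the standard library are available. Lean on these libraries where they do the work, as an engineer would, in place of code of your own. Each camera call takes 0.05 s, during which the arm holds its last target.

### The job

Take the red-handled boat by its post, lower it with the amber mask eye in it through the slot in the green cover of the drying box, and tip it lengthways inside so that the eye rolls out onto the box floor. Then bring the boat out again and stand it upright, let go, back where it stood. Nothing may touch the green cover, the gripper must not touch the sticky eye, and the blue-handled boat stays as it is.

Things in the scene. Friction and masses are not known exactly. Their poses are not given: they have to be found in the camera images.
- boat: Aluminium boat, 72 mm long (x), 40 wide (y), on a flat foot; side walls 22 mm high, ends open. Floor is a V rising at 22 deg from the middle to both ends. Two side strips hold a crossbar 55 mm up; on it an upright red post, 20 mm (x) by 12 mm (y), up to 160 mm: pinch its 12 mm some 140 mm up. Black band on post at 85 mm. 0.16 kg. On a 2 mm cork mat. Origin: centre of underside, z up.
- eye: Freshly varnished mask eye: amber ball 22 mm across with a dark pupil, 15 g, lying loose in the middle of the red-handled boat. It stays there while the boat is level and moves smoothly, and rolls out over the lower open end when the boat is tipped lengthways 35 to 45 degrees, either way. Origin: its centre.
- cover: Green plate 226 x 156 x 4 mm, fixed on a clear-walled box. Slot in its middle: 110 mm (x) by 64 mm (y). Origin: slot centre, top face, 125 mm above table; x along slot, z up. Box inside: 210 x 140 mm, floor 119 mm below origin. With the black band level with it, the trough is well inside; swinging it about the band along the slot, up to 45 deg either way, clears cover and walls.
- spare_boat: Bystander: a boat of the same shape and size with a blue post and a blue eye in it, on the other cork mat, upright. The two boats may stand on either mat. Origin: centre of its underside, z up along the post.

How it is judged:
By the outcome, as a careful person would: the job done as asked, in the order asked, and still so for the second after the job is handed in, with the robot touching nothing.
It also fails if it takes over 64 s, if anything falls off the work surface, if the arm or the gripper's body presses on something with over 40 N, if the wrist force passes 120 N, or if a joint passes its speed limit or range.

## Working session

There is one attempt and no reset: what is moved stays moved. The work goes in short steps, Python scripts to look and compute and a shell command to move; the robot and the scene stay as the last step left them, time stands still between calls to the robot, and variables do not carry over. Pictures are saved under pics/ and viewed, and the job is handed in when it is done.

```bash
ls; mkdir -p pics
python3 - <<'E'
from bench import readout, grab_frame, workorder, r
import cv2
print(readout.get_obs()); print(r.grip_depth)
for n in("scene","top"):
    f=grab_frame(n); cv2.imwrite(f"pics/{n}0.png",f["pixels"][:,:,::-1]); print({k:v for k,v in f.items() if k!="pixels"})
E
```

```text
pics
{'clock': 0.0, 'joints': array([ 1.15987442,  0.47779765,  0.02233638,  1.55649596, -0.01149507,
        1.10931925, -0.08310783]), 'qvel': array([-0.00046731, -0.00021909,  0.00239359,  0.00018788,  0.00121571,
       -0.00179614, -0.00100535]), 'tau': array([ 2.22631564e-05, -5.96450114e+01,  1.60772536e+00, -2.81200272e+01,
        1.24424402e-02,  9.36886965e-03, -4.09115003e-06]), 'tcp_pos': array([ 0.2010929 , -0.64369722,  0.23030852]), 'orientation': array([-2.53030314e+00,  1.86034254e+00,  2.52101609e-03]), 'contact_force': array([-0.43246126, -0.72409953,  0.20743951]), 'moment': array([ 0.0221746 ,  0.05370544, -0.03380651]), 'grip_width': 0.08527370615978706}
0.0187
{'fx': 386.6933403150705, 'fy': 386.6933403150705, 'cx': 320.0185816202775, 'cy': 195.81161142299632, 'rvec': array([ 1.96524294,  1.03261359, -0.57149007]), 'tvec': array([-0.31239438, -0.14272674,  1.20435468])}
{'fx': 421.2020547861372, 'fy': 421.2020547861372, 'cx': 324.2805249161596, 'cy': 201.46693004229945, 'rvec': array([ 2.11509881, -2.12287494,  0.20420237]), 'tvec': array([0.02631386, 0.54471142, 1.02395699])}
```

View pics/scene0.png

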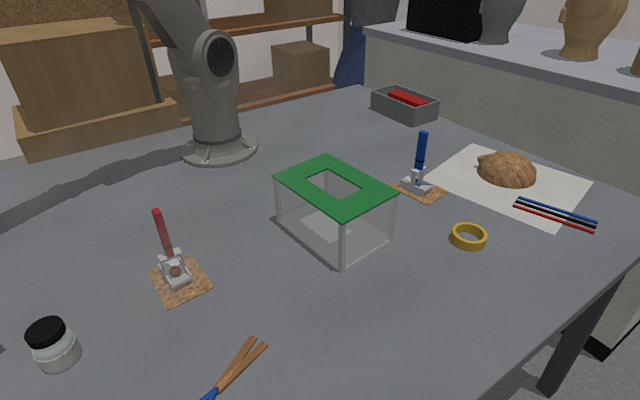

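View pics/top0.png

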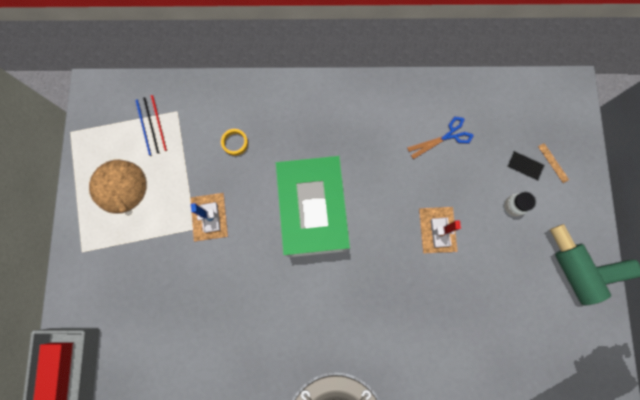

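The scene view shows the red boat at about (175,270), the green cover around (335,185) and the blue boat at (417,180). In the top view they are at (442,232), (313,205) and (208,218). I'll enlarge these areas.

Run:
```python
import cv2
t=cv2.imread("pics/top0.png"); s=cv2.imread("pics/scene0.png")
def c(im,x,y,w,h,k,n): cv2.imwrite(n,cv2.resize(im[y:y+h,x:x+w],None,fx=k,fy=k,interpolation=cv2.INTER_CUBIC))
c(t,410,195,60,60,10,"pics/tred.png"); c(t,265,145,100,130//1,4.6,"pics/tcov.png")
c(s,140,195,80,120,5,"pics/sred.png"); c(s,265,145,140,130,4.5,"pics/scov.png")
```

```text
(no output)
```

View pics/tred.png

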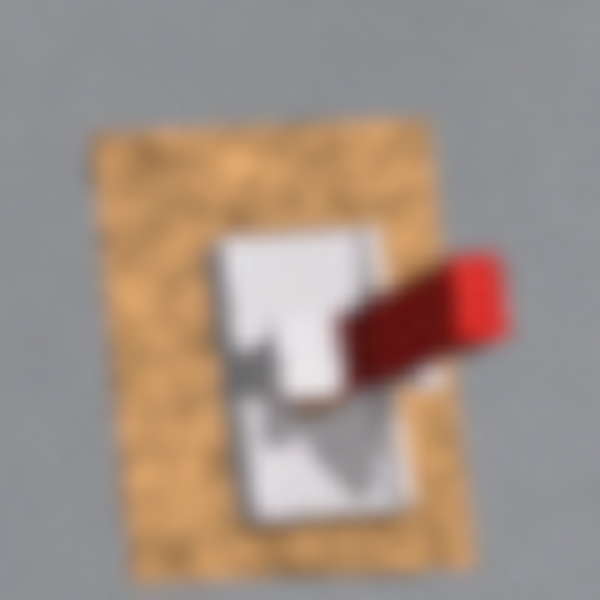

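View pics/tcov.png

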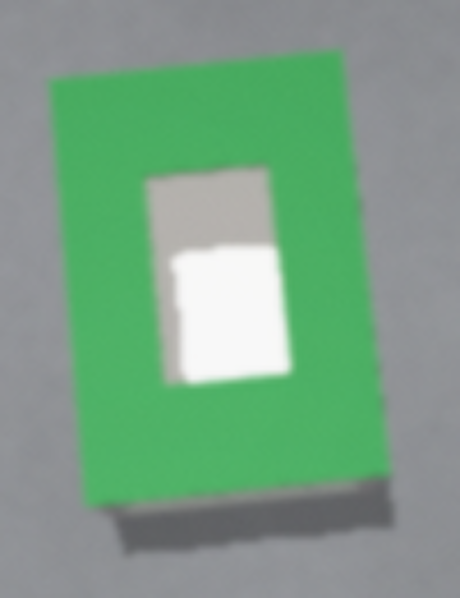

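View pics/sred.png

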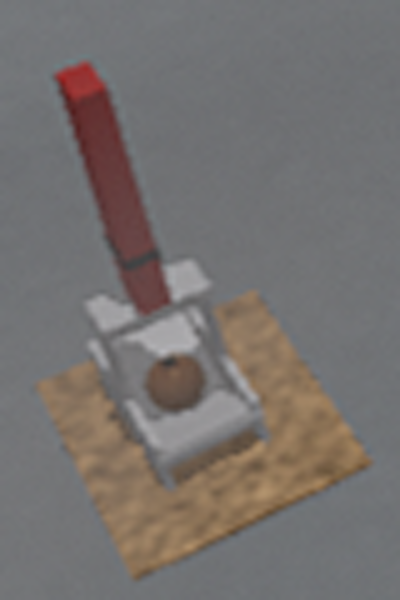

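View pics/scov.png

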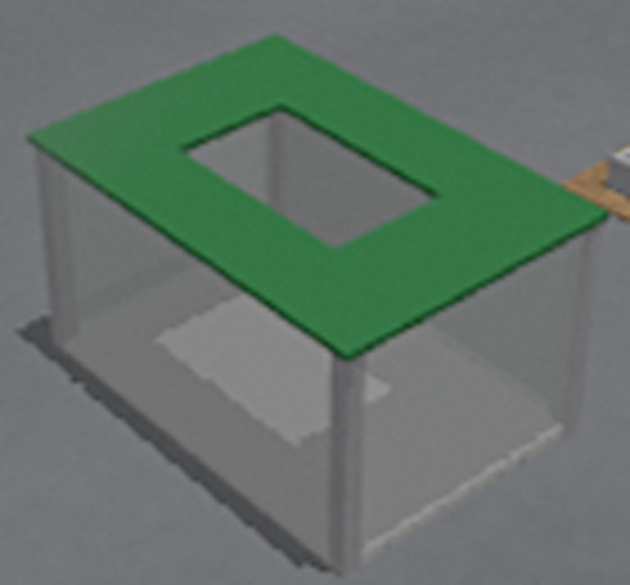

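```bash
cat > h.py <<'E'
import numpy as np,cv2
from scipy.optimize import least_squares
CAM={"scene":dict(f=386.6933403150705,c=(320.0185816202775,195.81161142299632),r=np.array([ 1.96524294,  1.03261359, -0.57149007]),t=np.array([-0.31239438, -0.14272674,  1.20435468])),
"top":dict(f=421.2020547861372,c=(324.2805249161596,201.46693004229945),r=np.array([ 2.11509881, -2.12287494,  0.20420237]),t=np.array([0.02631386, 0.54471142, 1.02395699]))}
def proj(cam,P):
    c=CAM[cam];K=np.array([[c["f"],0,c["c"][0]],[0,c["f"],c["c"][1]],[0,0,1]])
    return cv2.projectPoints(np.array(P,float).reshape(-1,3),c["r"],c["t"],K,None)[0][:,0]
def ray(cam,uv,z):
    c=CAM[cam];R=cv2.Rodrigues(c["r"])[0];d=R.T@np.array([(uv[0]-c["c"][0])/c["f"],(uv[1]-c["c"][1])/c["f"],1]);o=-R.T@c["t"]
    return o+d*(z-o[2])/d[2]
def crop(pts,x,y,k): return (np.array(pts)+.5)/k-.5+np.array([x,y])
def fit(obs,x0,loss="linear"):
    # obs: list (cam, local pts, pixels); pose x,y,yaw with z fixed=x0[2]
    def res(p):
        c,s=np.cos(p[2]),np.sin(p[2]);R=np.array([[c,-s,0],[s,c,0],[0,0,1]])
        return np.concatenate([(proj(cam,(R@np.array(L).T).T+[p[0],p[1],z])-px).ravel() for cam,L,px in obs])
    z=x0[2];q=least_squares(res,[x0[0],x0[1],x0[3]]);return q.x,q.fun.reshape(-1,2)
E
python3 - <<'E'
from h import *
np.set_printoptions(precision=4,suppress=True)
tc=crop([(50,80),(343,52),(389,476),(86,506),(147,180),(268,168),(291,373),(165,386)],265,145,4.6)
sc=crop([(277,35),(608,213),(347,357),(28,137),(283,107),(438,195),(336,248),(184,150)],265,145,4.5)
# world of each by ray
for q in tc: print("t",ray("top",q,.125))
for q in sc: print("s",ray("scene",q,.125))
tp=crop([(452,258),(500,250),(510,337),(458,345)],410,195,10)
sp=crop([(55,77),(93,62),(106,85),(68,100)],140,195,5)
for q in tp: print("tp",ray("top",q,.162))
for q in sp: print("sp",ray("scene",q,.162))
tb=crop([(218,235),(380,230),(415,510),(248,525)],410,195,10)
for q in tb: print("tb",ray("top",q,.022))
E
```

```text
t [0.6288 0.1424 0.125 ]
t [ 0.6435 -0.0124  0.125 ]
t [ 0.4197 -0.0334  0.125 ]
t [0.4051 0.1199 0.125 ]
t [0.5743 0.0907 0.125 ]
t [0.5805 0.0274 0.125 ]
t [0.4725 0.016  0.125 ]
t [0.466  0.0805 0.125 ]
s [0.4055 0.123  0.125 ]
s [0.6291 0.1447 0.125 ]
s [ 0.6451 -0.01    0.125 ]
s [ 0.4218 -0.0325  0.125 ]
s [0.4692 0.0823 0.125 ]
s [0.5744 0.0934 0.125 ]
s [0.5817 0.0313 0.125 ]
s [0.4752 0.0215 0.125 ]
tp [ 0.4786 -0.272   0.162 ]
tp [ 0.4804 -0.283   0.162 ]
tp [ 0.4605 -0.284   0.162 ]
tp [ 0.4587 -0.2721  0.162 ]
sp [ 0.4622 -0.2833  0.162 ]
sp [ 0.4607 -0.2701  0.162 ]
sp [ 0.4773 -0.2701  0.162 ]
sp [ 0.4786 -0.2831  0.162 ]
tb [ 0.5057 -0.255   0.022 ]
tb [ 0.5068 -0.2973  0.022 ]
tb [ 0.4338 -0.302   0.022 ]
tb [ 0.4301 -0.2587  0.022 ]
```

Run:
```python
from bench import r, readout
from scipy.spatial.transform import Rotation as R
import numpy as np
print([a for a in dir(r) if a[0]!='_'])
o=readout.get_obs();M=R.from_rotvec(o["orientation"]);m=M.as_matrix();print(m.round(4))
# grasp target: boat upright, jaw axis -boat y
def pose(x,y,z,yaw,tilt=0):
    c,s=np.cos(yaw),np.sin(yaw)
    X=np.array([s,-c,0]);Z=np.array([0,0,-1.]);Y=np.cross(Z,X)
    return np.array([x,y,z]),R.from_matrix(np.stack([X,Y,Z],1))
p,T=pose(.4695,-.2777,.142-.0187,np.radians(3.2))
p2=p+[0,0,.1]
for q in(p,p2): print((m.T@(q-o["tcp_pos"])*1000).round(1),np.degrees((M.inv()*T).as_rotvec()).round(2))
```

```text
['Unreachable', 'grip_depth']
[[ 2.982e-01 -9.545e-01 -6.000e-04]
 [-9.545e-01 -2.982e-01  1.500e-03]
 [-1.600e-03  1.000e-04 -1.000e+00]]
[-269.2 -365.4  107.5] [ 0.02  0.09 14.15]
[-269.4 -365.3    7.5] [ 0.02  0.09 14.15]
```

```bash
python3 -m handwheel '-25 -34 0 0 0 1 85; -65 -85 0 0 0 3 85; -105 -140 0 0 0 6 85; -145 -195 0 0 0 9 85; -185 -250 0 0 0 12 85; -220 -300 0 0 0 14 85; -250 -340 0 0 0 14.2 85; -264 -359 0 0 0 14.2 85; -269 -365 0 0 0 14.2 85; -269 -365 0 0 0 14.2 85' 60
python3 - <<'E'
from bench import readout, grab_frame
import cv2
o=readout.get_obs();print(o["clock"],o["tcp_pos"],o["joints"],o["contact_force"])
for n in("scene","top"):
    f=grab_frame(n); p=f["pixels"][:,:,::-1]; cv2.imwrite(f"pics/{n}1.png",p)
    x,y=(110,120) if n=="scene" else (380,170)
    cv2.imwrite(f"pics/{n}1c.png",cv2.resize(p[y:y+150,x:x+150],None,fx=4,fy=4,interpolation=cv2.INTER_CUBIC))
E
```

```text
clock: 1.35
tcp_pos: [0.4688, -0.2795, 0.231]
orientation: [2.28, -2.16, -0.001]
contact_force: [-0.7, -1.2, -0.2]
grip_width: 0.085
1.35 [ 0.46878938 -0.27946497  0.23103899] [ 0.52564384  0.27106263 -0.12326683  1.85954764  0.03942477  1.01393967
 -1.13050522] [-0.65257343 -1.23943684 -0.2277057 ]
```

View pics/scene1c.png

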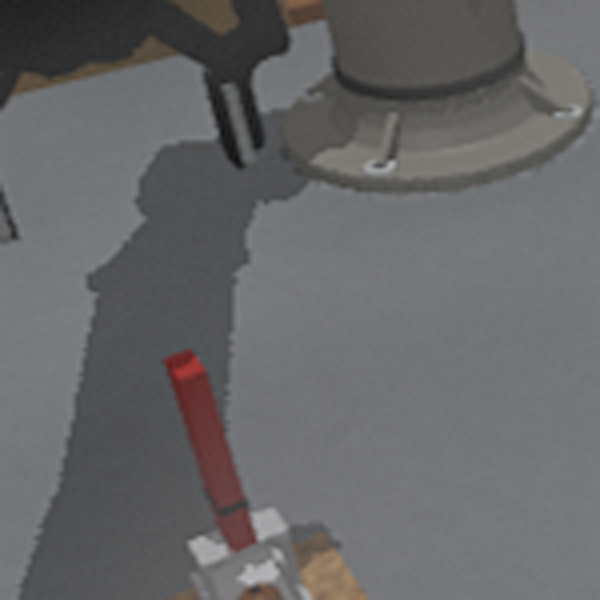

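View pics/top1c.png

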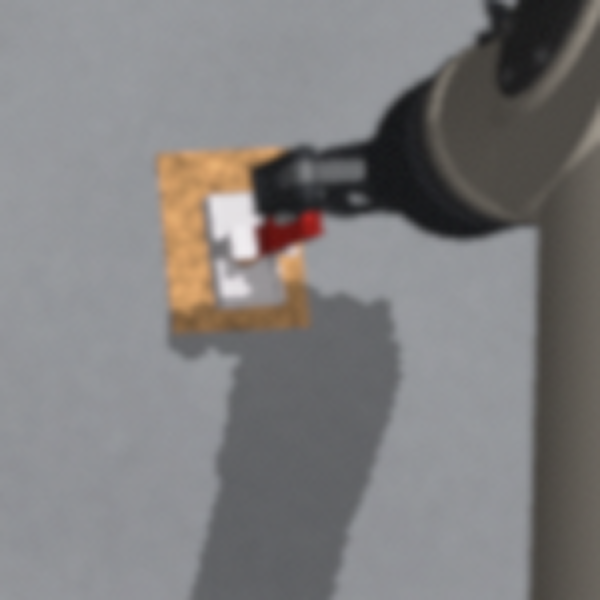

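Run:
```python
from h import *
from scipy.spatial.transform import Rotation as R
from bench import readout
o=readout.get_obs();M=R.from_rotvec(o["orientation"]);m=M.as_matrix();p=o["tcp_pos"];print(p,m.round(3).tolist())
for c in CAM:
  for d in(-.045,0,.045): print(c,proj(c,[p+m[:,0]*d-m[:,2]*.013]))
```

```text
[ 0.46819656 -0.28055378  0.23112565] [[0.052, -0.999, -0.001], [-0.999, -0.052, -0.001], [0.001, 0.001, -1.0]]
scene [[167.91295679 160.91505872]]
scene [[139.8670739  169.44973103]]
scene [[109.72469048 178.62239163]]
top [[449.52851323 220.59580462]]
top [[471.12362349 219.39754508]]
top [[492.70026932 218.20031009]]
```

View pics/scene1.png

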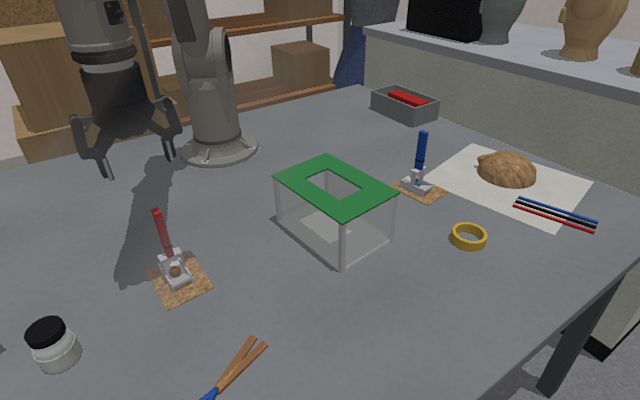

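View pics/top1.png

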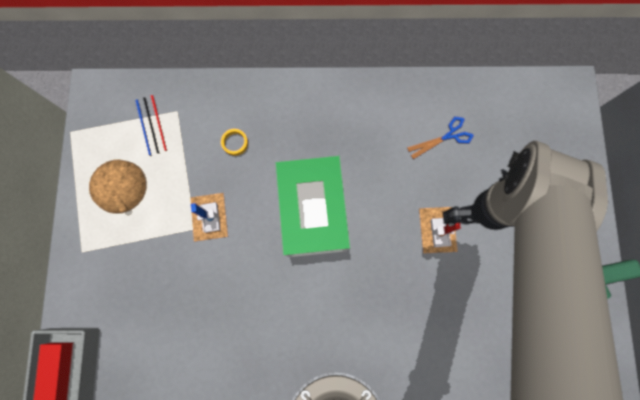

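```bash
python3 -m handwheel '-2.5 -1.5 15 0 0 0 85; -2.5 -1.5 40 0 0 0 85; -2.5 -1.5 65 0 0 0 85; -2.5 -1.5 88 0 0 0 85; -2.5 -1.5 102 0 0 0 85; -2.5 -1.5 108 0 0 0 85; -2.5 -1.5 108 0 0 0 85; -2.5 -1.5 108 0 0 0 85'
python3 - <<'E'
from bench import readout, grab_frame
import cv2
o=readout.get_obs();print(o["clock"],o["tcp_pos"],o["contact_force"])
for n in("scene",):
    f=grab_frame(n); p=f["pixels"][:,:,::-1]
    x,y=(100,170) if n=="scene" else (380,170)
    cv2.imwrite(f"pics/{n}2c.png",cv2.resize(p[y:y+150,x:x+150],None,fx=4,fy=4,interpolation=cv2.INTER_CUBIC))
E
```

```text
clock: 2.45
tcp_pos: [0.4714, -0.2764, 0.124]
orientation: [-2.281, 2.159, -0.002]
contact_force: [0.1, -0.2, 1.2]
grip_width: 0.0848
2.45 [ 0.47136489 -0.27641846  0.1240465 ] [ 0.13234058 -0.23783816  1.23979636]
```

View pics/scene2c.png

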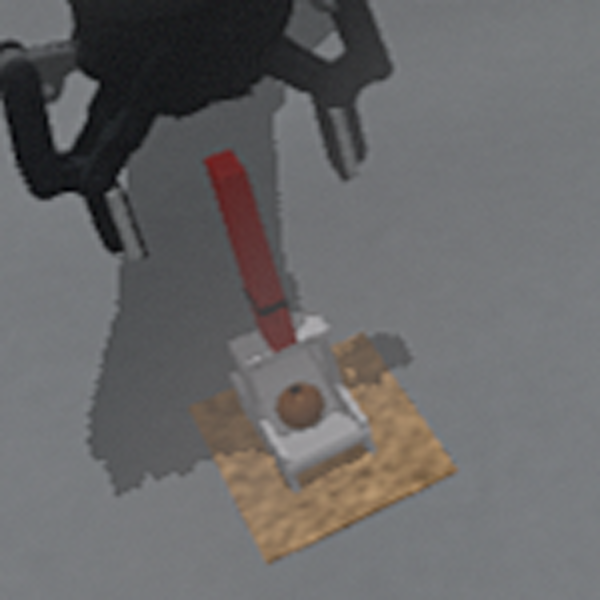

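The fingers straddle the post at crop (135,255) and (348,175), with the post between them at (225,165). I'll close gently.

```bash
python3 -m handwheel '0 0 0 0 0 0 60; 0 0 0 0 0 0 40; 0 0 0 0 0 0 28; 0 0 0 0 0 0 22; 0 0 0 0 0 0 18; 0 0 0 0 0 0 15; 0 0 0 0 0 0 13; 0 0 0 0 0 0 11; 0 0 0 0 0 0 8; 0 0 0 0 0 0 5; 0 0 0 0 0 0 0; 0 0 0 0 0 0 0' 20
python3 -m handwheel '0 0 0 0 0 0 0; 0 0 0 0 0 0 0; 0 0 0 0 0 0 0' 80
python3 - <<'E'
from bench import readout, grab_frame
import cv2
o=readout.get_obs();print(o["clock"],o["tcp_pos"],o["contact_force"],o["moment"])
for n in("scene",):
    f=grab_frame(n); p=f["pixels"][:,:,::-1]
    x,y=(100,170) if n=="scene" else (380,170)
    cv2.imwrite(f"pics/{n}3c.png",cv2.resize(p[y:y+150,x:x+150],None,fx=4,fy=4,interpolation=cv2.INTER_CUBIC))
E
```

```text
clock: 4.0
tcp_pos: [0.4707, -0.2761, 0.1232]
orientation: [2.282, -2.159, -0.0]
contact_force: [-0.2, -0.7, -1.2]
grip_width: 0.0121
clock: 4.38
tcp_pos: [0.471, -0.2761, 0.1233]
orientation: [-2.282, 2.159, -0.0]
contact_force: [-0.5, 0.1, -0.9]
grip_width: 0.0114
4.375 [ 0.47096592 -0.27613265  0.12333768] [-0.48235833  0.10126971 -0.88380273] [-0.05141333 -0.01950166 -0.03916338]
```

View pics/scene3c.png

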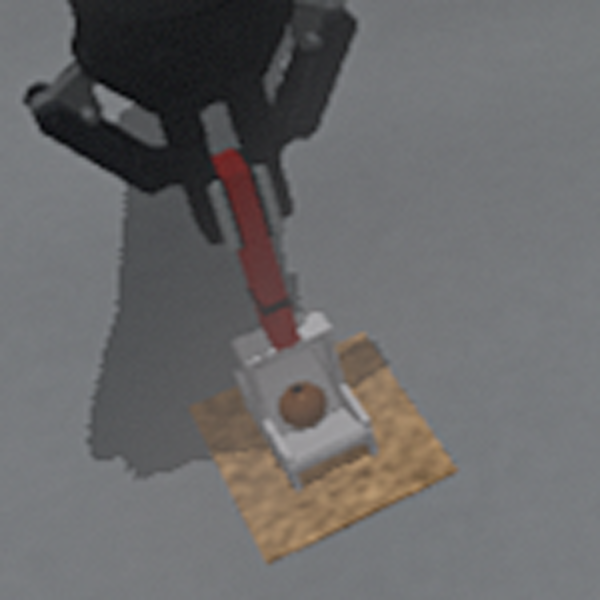

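```bash
python3 -m handwheel '0 0 -2 0 0 0 0; 0 0 -6 0 0 0 0; 0 0 -13 0 0 0 0; 0 0 -23 0 0 0 0; 0 0 -36 0 0 0 0; 0 0 -50 0 0 0 0; 0 0 -65 0 0 0 0; 0 0 -80 0 0 0 0; 0 0 -95 0 0 0 0; 0 0 -110 0 0 0 0; 0 0 -122 0 0 0 0; 0 0 -131 0 0 0 0' 
python3 -m handwheel '0 0 -7 0 0 0 0; 0 0 -12 0 0 0 0; 0 0 -15 0 0 0 0; 0 0 -17 0 0 0 0; 0 0 -17 0 0 0 0; 0 0 -17 0 0 0 0'
python3 - <<'E'
from bench import readout, grab_frame
import cv2
from h import *
from scipy.spatial.transform import Rotation as R
o=readout.get_obs();print(o["clock"],o["tcp_pos"],o["joints"],o["contact_force"],o["moment"])
m=R.from_rotvec(o["orientation"]).as_matrix();print(m.round(3))
d=np.array([.5245,.055,0.2715])-o["tcp_pos"];print((m.T@d*1000).round(1))
for n in("scene",):
    f=grab_frame(n); p=f["pixels"][:,:,::-1]
    x,y=(80,90) if n=="scene" else (380,170)
    cv2.imwrite(f"pics/{n}4c.png",cv2.resize(p[y:y+150,x:x+150],None,fx=4,fy=4,interpolation=cv2.INTER_CUBIC))
E
```

```text
clock: 5.92
tcp_pos: [0.4709, -0.2762, 0.2551]
orientation: [-2.282, 2.16, -0.001]
contact_force: [0.8, 0.0, -2.9]
grip_width: 0.011
clock: 6.68
tcp_pos: [0.4707, -0.2761, 0.2711]
orientation: [2.282, -2.159, -0.001]
contact_force: [0.6, -0.2, -2.8]
grip_width: 0.0111
6.675 [ 0.47069774 -0.27609274  0.27110315] [ 0.52222959  0.23317697 -0.12568931  1.81242138  0.03254354  1.09838029
 -1.13077488] [ 0.56999162 -0.20196949 -2.7644291 ] [-0.00307445  0.02550003  0.05770236]
[[ 0.055 -0.998 -0.   ]
 [-0.998 -0.055  0.   ]
 [-0.     0.    -1.   ]]
[-327.6  -71.9   -0.4]
```

View pics/scene4c.png

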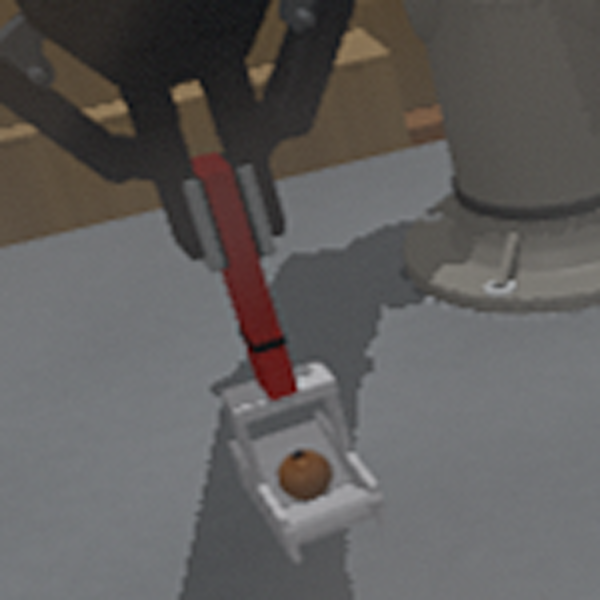

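```bash
python3 -m handwheel '-2 -0.4 0 0 0 0 0; -8 -1.7 0 0 0 0 0; -17.5 -3.9 0 0 0 0 0; -31 -6.9 0 0 0 0 0; -49 -10.7 0 0 0 0 0; -69 -15.3 0 0 0 0 0; -93 -20.4 0 0 0 0 0; -117 -25.8 0 0 0 0 0; -141.5 -31.2 0 0 0 0 0; -166 -36.5 0 0 0 0 0; -190.5 -41.9 0 0 0 0 0; -215 -47.3 0 0 0 0 0' 
python3 -m handwheel '-23.5 -5.1 0 0 0 -0.3 0; -44 -9.6 0 0 0 -0.7 0; -61.5 -13.4 0 0 0 -1.1 0; -76 -16.6 0 0 0 -1.5 0; -88 -19.2 0 0 0 -1.9 0; -97 -21.2 0 0 0 -2.2 0; -103.5 -22.6 0 0 0 -2.4 0; -108.5 -23.7 0 0 0 -2.5 0; -111.5 -24.4 0 0 0 -2.5 0; -112.5 -24.6 0 0 0 -2.5 0; -112.5 -24.6 0 0 0 -2.5 0; -112.5 -24.6 0 0 0 -2.5 0'
python3 - <<'E'
from bench import readout, grab_frame
import cv2
from h import *
from scipy.spatial.transform import Rotation as R
o=readout.get_obs();print(o["clock"],o["tcp_pos"],o["joints"],o["contact_force"],o["moment"])
m=R.from_rotvec(o["orientation"]).as_matrix();print(m.round(3))
d=np.array([.5245,.055,0.2715])-o["tcp_pos"];print((m.T@d*1000).round(1))
for n in("scene","top"):
    f=grab_frame(n); p=f["pixels"][:,:,::-1]
    x,y=(250,70) if n=="scene" else (240,140)
    cv2.imwrite(f"pics/{n}5c.png",cv2.resize(p[y:y+150,x:x+150],None,fx=4,fy=4,interpolation=cv2.INTER_CUBIC))
E
```

```text
clock: 8.22
tcp_pos: [0.5062, -0.0567, 0.2714]
orientation: [-2.283, 2.158, -0.0]
contact_force: [-0.2, -0.4, -2.1]
grip_width: 0.0111
clock: 9.72
tcp_pos: [0.5246, 0.0545, 0.2713]
orientation: [2.328, -2.11, 0.0]
contact_force: [0.1, 0.1, -1.1]
grip_width: 0.0112
9.725 [0.52464653 0.05454417 0.271304  ] [ 0.08341136  0.21911162 -0.35503876  1.83934184  0.08514977  1.09788866
 -1.77529284] [ 0.10809047  0.10026796 -1.05877167] [ 0.06130328 -0.03116106 -0.06492652]
[[ 0.098 -0.995  0.   ]
 [-0.995 -0.098 -0.   ]
 [ 0.    -0.    -1.   ]]
[-0.5  0.1 -0.2]
```

View pics/scene5c.png

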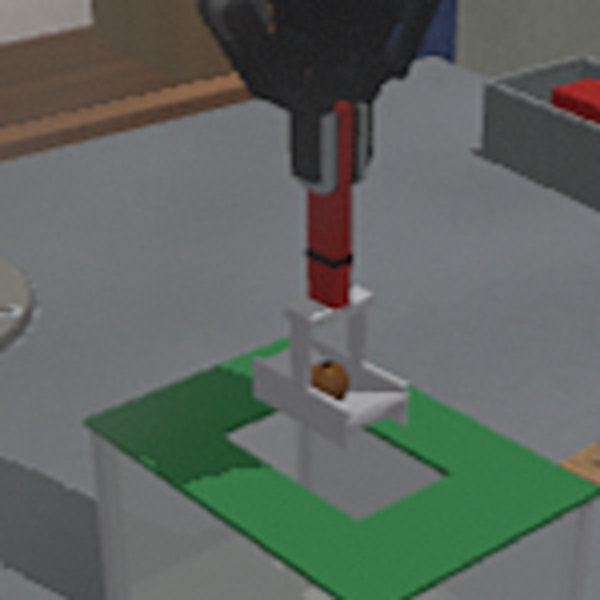

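View pics/top5c.png

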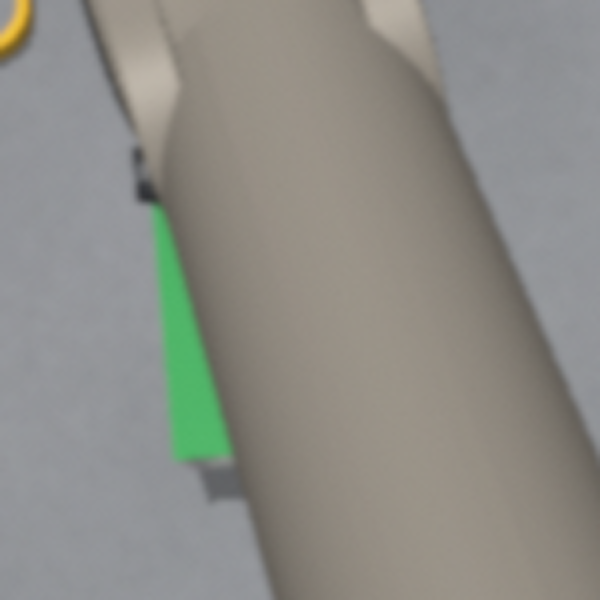

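Run:
```python
from h import *
a=np.radians(5.6);Rz=np.array([[np.cos(a),-np.sin(a),0],[np.sin(a),np.cos(a),0],[0,0,1]])
def w(L,o=(.523,.0545,.150)): return (Rz@np.array(L,float).T).T+o
P=[(0,0,.085)]+[(sx*.036,sy*.02,.022) for sx,sy in((-1,1),(-1,-1),(1,-1),(1,1))]+[(sx*.01,sy*.006,.160) for sx,sy in((-1,1),(-1,-1),(1,-1),(1,1))]
print(((proj("scene",w(P))-[250,70]+.5)*4-.5).round(0))
```

```text
[[327. 257.]
 [311. 335.]
 [251. 360.]
 [345. 414.]
 [406. 387.]
 [322.  95.]
 [302. 101.]
 [332. 112.]
 [352. 106.]]
```

The boat's wall corners at crop (255,358), (347,416) and (408,385) match the prediction to about 2 mm, and the eye is still in it. I'll lower it now.

```bash
python3 -m handwheel '0 0 2 0 0 0 0; 0 0 6 0 0 0 0; 0 0 12 0 0 0 0; 0 0 20 0 0 0 0; 0 0 30 0 0 0 0; 0 0 40 0 0 0 0; 0 0 50 0 0 0 0; 0 0 60 0 0 0 0; 0 0 70 0 0 0 0; 0 0 80 0 0 0 0; 0 0 90 0 0 0 0; 0 0 98 0 0 0 0' 
python3 -m handwheel '0 0 5 0 0 0 0; 0 0 9 0 0 0 0; 0 0 11 0 0 0 0; 0 0 12 0 0 0 0; 0 0 12 0 0 0 0; 0 0 12 0 0 0 0'
python3 - <<'E'
from bench import readout, grab_frame
import cv2
from h import *
o=readout.get_obs();print(o["clock"],o["tcp_pos"],o["joints"],o["contact_force"],o["moment"])
for n in("scene",):
    f=grab_frame(n); p=f["pixels"][:,:,::-1]
    x,y=(260,120)
    cv2.imwrite(f"pics/{n}6c.png",cv2.resize(p[y:y+150,x:x+150],None,fx=4,fy=4,interpolation=cv2.INTER_CUBIC))
E
```

```text
clock: 11.32
tcp_pos: [0.5245, 0.0548, 0.1726]
orientation: [2.328, -2.109, -0.0]
contact_force: [-0.1, -0.9, -1.7]
grip_width: 0.0111
clock: 12.08
tcp_pos: [0.5248, 0.0549, 0.1615]
orientation: [-2.328, 2.109, -0.0]
contact_force: [0.4, 0.0, -1.9]
grip_width: 0.0111
12.075 [0.5247735  0.05487116 0.16149277] [ 0.06050289  0.34105885 -0.34216243  1.95692924  0.14779552  0.86702089
 -1.83157856] [ 0.44449046  0.04615854 -1.87484897] [-0.01032677  0.05425089 -0.00138551]
```

View pics/scene6c.png

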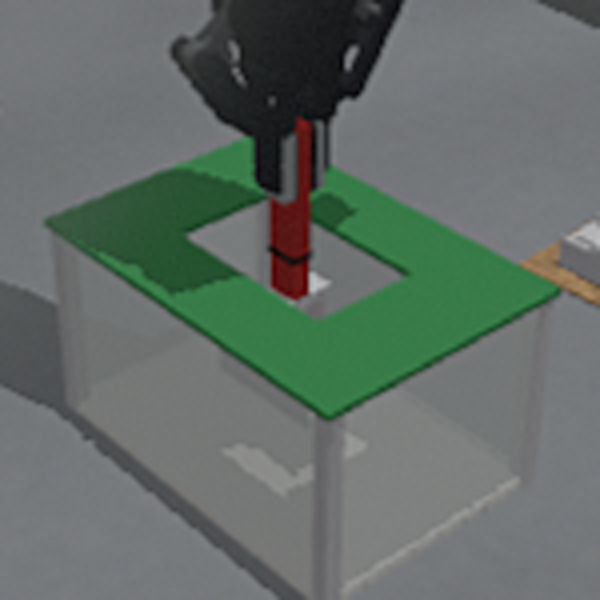

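```bash
python3 -m handwheel '0 -1.3 0 -2 0 0 0; 0 -3.2 0.1 -5 0 0 0; 0 -5.7 0.4 -9 0 0 0; 0 -8.2 0.9 -13 0 0 0; 0 -10.7 1.6 -17 0 0 0; 0 -12.5 2.2 -20 0 0 0; 0 -12.5 2.2 -20 0 0 0' 100
cat > st.py <<'E'
from bench import readout, grab_frame
import cv2,sys
from h import *
from scipy.spatial.transform import Rotation as R
o=readout.get_obs();print(o["clock"],o["tcp_pos"],o["joints"],o["contact_force"],o["moment"])
m=R.from_rotvec(o["orientation"]).as_matrix()
print("tilt",np.degrees(np.arctan2(m[0,2],-m[2,2])),"pivot",o["tcp_pos"]+m[:,2]*.0365, "toolx",m[:,0])
n,x,y,k=sys.argv[1],int(sys.argv[2]),int(sys.argv[3]),sys.argv[4]
f=grab_frame(n); p=f["pixels"][:,:,::-1]
cv2.imwrite(f"pics/{k}.png",cv2.resize(p[y:y+150,x:x+150],None,fx=4,fy=4,interpolation=cv2.INTER_CUBIC))
E
python3 st.py scene 260 120 7
```

```text
clock: 13.0
tcp_pos: [0.5378, 0.0562, 0.1584]
orientation: [2.122, -1.923, -0.339]
contact_force: [-0.6, 0.6, -2.8]
grip_width: 0.0106
13.0 [0.53781643 0.05616708 0.15844065] [ 0.03014378  0.55355902 -0.31865008  1.67646836  0.11051553  1.28291649
 -1.79484464] [-0.57008689  0.5824822  -2.81587335] [ 0.04594053 -0.65338898 -0.02932126]
tilt -19.89145055335876 pivot [0.52540456 0.05495405 0.12413724] toolx [ 9.80936327e-02 -9.95177144e-01 -3.01616132e-04]
```

View pics/7.png

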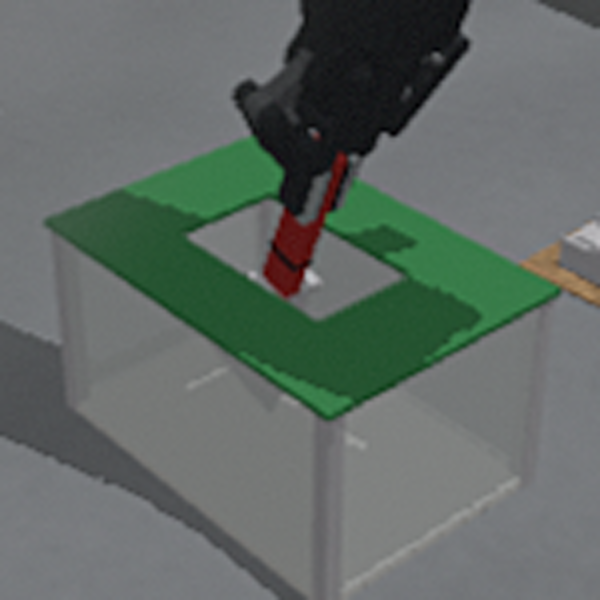

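```bash
python3 -m handwheel '0 -1.9 0 -3 0 0 0; 0 -4.4 0.3 -7 0 0 0; 0 -7 0.7 -11 0 0 0; 0 -9.4 1.2 -15 0 0 0; 0 -11.9 2 -19 0 0 0; 0 -13.7 2.7 -22 0 0 0; 0 -13.7 2.7 -22 0 0 0; 0 -13.7 2.7 -22 0 0 0; 0 -13.7 2.7 -22 0 0 0; 0 -13.7 2.7 -22 0 0 0'
python3 st.py scene 260 120 8
```

```text
clock: 14.3
tcp_pos: [0.549, 0.0572, 0.1524]
orientation: [1.869, -1.694, -0.649]
contact_force: [-0.6, 0.4, -2.2]
grip_width: 0.0106
14.3 [0.54898536 0.05715744 0.15242508] [-0.01307672  0.80254387 -0.28271768  1.38879815  0.07575287  1.6986517
 -1.78031212] [-0.63523877  0.3766237  -2.21212181] [ 0.11300819 -1.10368666  0.00236048]
tilt -41.78854297001797 pivot [0.52471513 0.05475464 0.12526938] toolx [ 9.83880870e-02 -9.95148115e-01  1.19584579e-04]
```

View pics/8.png

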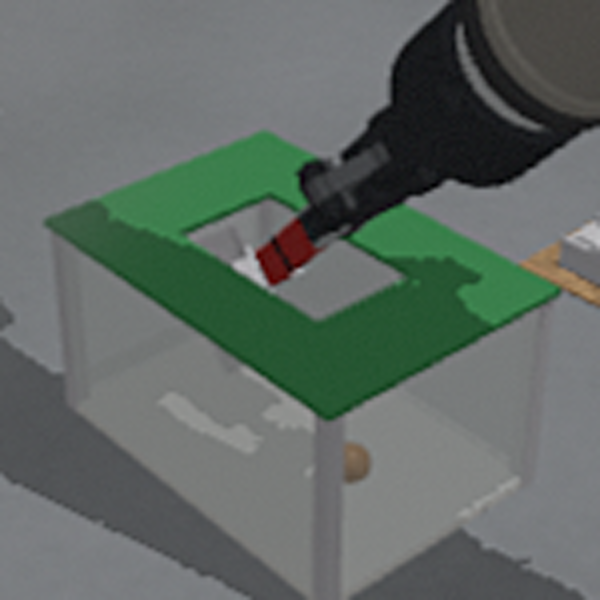

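The eye is on the box floor at crop (353,462), out of the boat. I'll swing the boat back upright.

```bash
python3 -m handwheel '0 1.3 0 2 0 0 0; 0 3.8 0.2 6 0 0 0; 0 7 0.7 11 0 0 0; 0 10.1 1.4 16 0 0 0; 0 13.1 2.4 21 0 0 0; 0 16 3.7 26 0 0 0; 0 18.8 5.2 31 0 0 0; 0 21.5 7 36 0 0 0; 0 23.5 8.5 40 0 0 0; 0 24.4 9.4 42 0 0 0; 0 24.4 9.4 42 0 0 0; 0 24.4 9.4 42 0 0 0'
python3 st.py scene 260 120 9
```

```text
clock: 15.85
tcp_pos: [0.5248, 0.0548, 0.1616]
orientation: [-2.328, 2.109, -0.0]
contact_force: [0.1, -0.6, -2.1]
grip_width: 0.0105
15.85 [0.52477155 0.05482137 0.16155162] [ 0.06137478  0.341215   -0.34318403  1.95664894  0.14828959  0.86757057
 -1.83195356] [ 0.09088407 -0.64391017 -2.10273561] [ 0.01043822 -0.02365542 -0.01927178]
tilt 0.007660266794937457 pivot [0.52477643 0.05481904 0.12505162] toolx [ 9.84005536e-02 -9.95146886e-01  7.66821061e-05]
```

View pics/9.png

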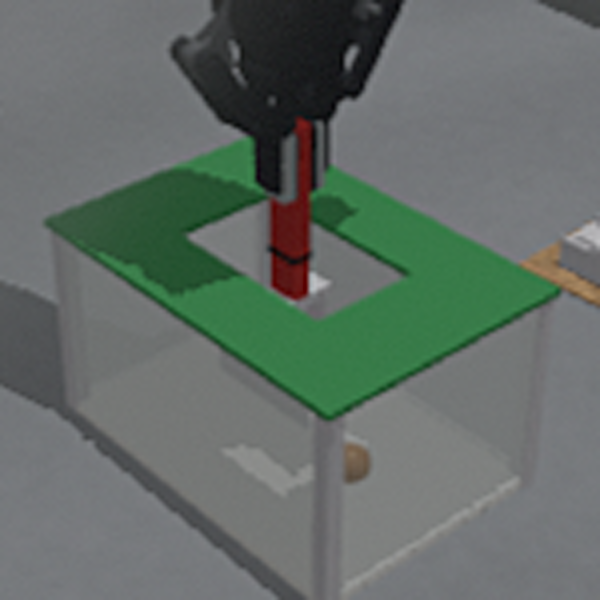

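The boat is upright again, with the same pixels as before the tilt, and the eye is at rest. I'll lift it out.

```bash
python3 -m handwheel '0 0 -3 0 0 0 0; 0 0 -8 0 0 0 0; 0 0 -17 0 0 0 0; 0 0 -28 0 0 0 0; 0 0 -40 0 0 0 0; 0 0 -53 0 0 0 0; 0 0 -66 0 0 0 0; 0 0 -79 0 0 0 0; 0 0 -91 0 0 0 0; 0 0 -101 0 0 0 0; 0 0 -107 0 0 0 0; 0 0 -110 0 0 0 0'
python3 -m handwheel '0 0 0 0 0 0 0; 0 0 0 0 0 0 0'
python3 st.py scene 250 80 10
python3 - <<'E'
from h import *
from bench import readout
from scipy.spatial.transform import Rotation as R
o=readout.get_obs();M=R.from_rotvec(o["orientation"]);m=M.as_matrix()
d=np.array([.4705,-.2767,0.2713])-o["tcp_pos"];print((m.T@d*1000).round(1))
E
```

```text
clock: 17.4
tcp_pos: [0.5247, 0.0548, 0.2714]
orientation: [2.328, -2.109, 0.0]
contact_force: [-1.2, -0.3, -2.0]
grip_width: 0.0107
clock: 17.65
tcp_pos: [0.5244, 0.0548, 0.2708]
orientation: [2.328, -2.109, -0.001]
contact_force: [-0.7, -0.2, -2.0]
grip_width: 0.0108
17.65 [0.52442121 0.0547663  0.27081376] [ 0.08466639  0.21984688 -0.35704128  1.8397373   0.08561939  1.0977194
 -1.77582113] [-0.74550051 -0.19065904 -2.03228341] [0.04812315 0.02045651 0.02374128]
tilt -0.04331872919159296 pivot [0.52439361 0.05476251 0.23431377] toolx [ 9.84297077e-02 -9.95144006e-01  2.90192379e-05]
[324.6  86.3  -0.4]
```

View pics/10.png

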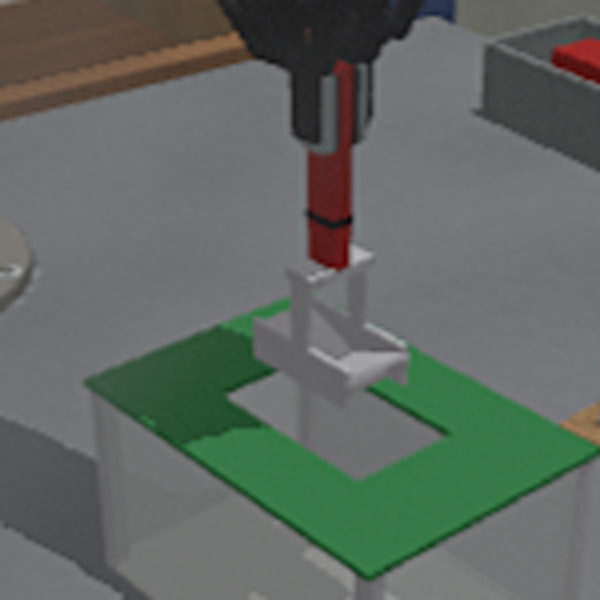

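```bash
python3 -m handwheel '5 1.3 0 0 0 0 0; 16 4.3 0 0 0 0 0; 34 9 0 0 0 0.2 0; 58 15.4 0 0 0 0.5 0; 85 22.6 0 0 0 0.8 0; 115 30.6 0 0 0 1.2 0; 145 38.6 0 0 0 1.5 0; 175 46.5 0 0 0 1.8 0; 204 54.2 0 0 0 2 0; 230 61.2 0 0 0 2.3 0; 253 67.3 0 0 0 2.5 0; 273 72.6 0 0 0 2.5 0'
python3 - <<'E'
from h import *
from bench import readout
from scipy.spatial.transform import Rotation as R
o=readout.get_obs();M=R.from_rotvec(o["orientation"]);m=M.as_matrix()
d=np.array([.4705,-.2767,0.2713])-o["tcp_pos"];print((m.T@d*1000).round(1))
a=np.radians(-2.5);c,s=np.cos(a),np.sin(a);print(c*51.6-s*13.7,s*51.6+c*13.7, 2*c)
E
```

```text
clock: 19.2
tcp_pos: [0.4781, -0.2265, 0.2713]
orientation: [2.279, -2.162, 0.0]
contact_force: [-0.2, 0.2, -1.4]
grip_width: 0.0108
[49.8 10.2 -0. ]
52.14847384052897 11.436200247620112 1.9980964431637156
```

```bash
python3 -m handwheel '16 3.5 0 0 0 0 0; 29 6.3 0 0 0 0 0; 39 8.5 0 0 0 0 0; 46 10 0 0 0 0 0; 50 10.9 0 0 0 0 0; 51.8 11.3 0 0 0 0 0; 51.8 11.3 0 0 0 0 0; 51.8 11.3 0 0 0 0 0'
python3 st.py scene 80 90 11
python3 - <<'E'
from h import *
from bench import readout
from scipy.spatial.transform import Rotation as R
o=readout.get_obs();M=R.from_rotvec(o["orientation"]);m=M.as_matrix()
d=np.array([.4705,-.2767,0.1235])-o["tcp_pos"];print((m.T@d*1000).round(1))
E
```

```text
clock: 20.2
tcp_pos: [0.471, -0.276, 0.2712]
orientation: [-2.282, 2.159, 0.0]
contact_force: [-0.5, -0.1, -1.1]
grip_width: 0.0107
20.2 [ 0.4709503  -0.27595071  0.27120905] [ 0.52398426  0.23328825 -0.12817836  1.8120618   0.03304475  1.09835965
 -1.13105556] [-0.54855142 -0.14923502 -1.12510234] [-0.00565274  0.05381682 -0.00317035]
tilt 0.00029464488429921994 pivot [ 0.47095049 -0.27594559  0.23470905] toolx [ 5.55136192e-02 -9.98457920e-01 -1.39777755e-04]
[  0.7   0.5 147.8]
```

View pics/11.png

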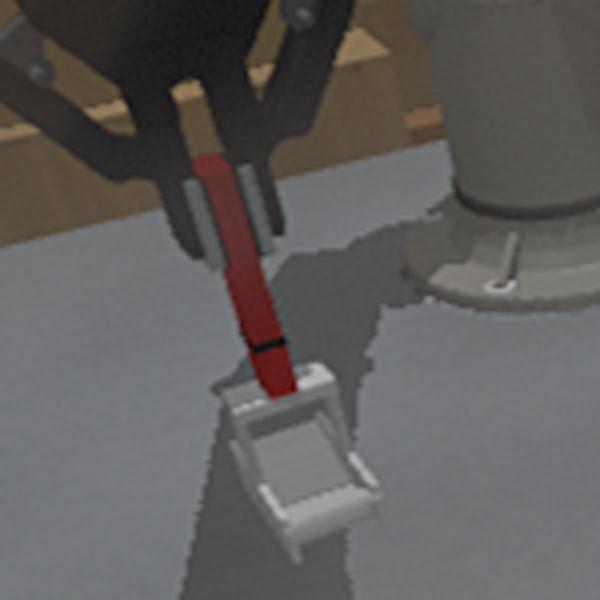

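```bash
python3 -m handwheel '0.5 0.3 4 0 0 0 0; 0.5 0.3 14 0 0 0 0; 0.5 0.3 30 0 0 0 0; 0.5 0.3 48 0 0 0 0; 0.5 0.3 67 0 0 0 0; 0.5 0.3 86 0 0 0 0; 0.5 0.3 103 0 0 0 0; 0.5 0.3 118 0 0 0 0; 0.5 0.3 130 0 0 0 0; 0.5 0.3 138 0 0 0 0; 0.5 0.3 142 0 0 0 0; 0.5 0.3 144 0 0 0 0'
python3 -m handwheel '0 0 1 0 0 0 0; 0 0 2 0 0 0 0; 0 0 3 0 0 0 0; 0 0 3.5 0 0 0 0; 0 0 3.5 0 0 0 0; 0 0 3.5 0 0 0 0'
python3 st.py scene 100 170 12
```

```text
clock: 21.75
tcp_pos: [0.4708, -0.2769, 0.1273]
orientation: [-2.281, 2.159, -0.001]
contact_force: [-0.2, -0.8, -1.5]
grip_width: 0.0111
clock: 22.5
tcp_pos: [0.4706, -0.2769, 0.1238]
orientation: [-2.282, 2.16, -0.0]
contact_force: [-0.9, 0.7, -1.9]
grip_width: 0.0107
22.5 [ 0.47063615 -0.27686827  0.12379015] [ 0.51690403  0.40174431 -0.12338691  1.95623533  0.06798394  0.78735624
 -1.16059072] [-0.88802611  0.72292416 -1.90057652] [-0.03556469 -0.05276357  0.00670873]
tilt 0.007932974542821151 pivot [ 0.4706412  -0.27687058  0.08729015] toolx [ 5.49322371e-02 -9.98490082e-01  7.08175214e-05]
```

View pics/12.png

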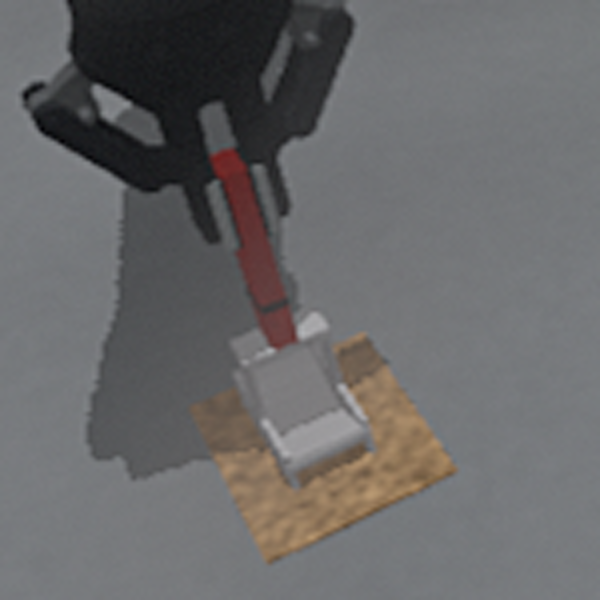

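```bash
python3 -m handwheel '0 0 0.4 0 0 0 0; 0 0 0.7 0 0 0 0; 0 0 0.7 0 0 0 0' 20
python3 -m handwheel '0 0 0 0 0 0 11; 0 0 0 0 0 0 13; 0 0 0 0 0 0 15; 0 0 0 0 0 0 18; 0 0 0 0 0 0 24; 0 0 0 0 0 0 34; 0 0 0 0 0 0 48; 0 0 0 0 0 0 65; 0 0 0 0 0 0 80; 0 0 0 0 0 0 85; 0 0 0 0 0 0 85'
python3 st.py scene 100 170 13
```

```text
clock: 22.92
tcp_pos: [0.4707, -0.2769, 0.1233]
orientation: [-2.281, 2.16, -0.001]
contact_force: [-0.3, -0.1, 2.7]
grip_width: 0.0111
clock: 24.3
tcp_pos: [0.4706, -0.2769, 0.123]
orientation: [-2.282, 2.16, -0.0]
contact_force: [0.5, -0.1, 0.1]
grip_width: 0.0847
24.3 [ 0.47059872 -0.2768691   0.1230261 ] [ 0.51685401  0.40282181 -0.12330211  1.95675994  0.0681848   0.78586926
 -1.16081593] [ 0.47174075 -0.1410674   0.14339417] [ 0.03273128 -0.03720447 -0.02319095]
tilt 0.002753746182177837 pivot [ 0.47060048 -0.27686927  0.0865261 ] toolx [ 5.48462605e-02 -9.98494811e-01  7.11712805e-06]
```

View pics/13.png

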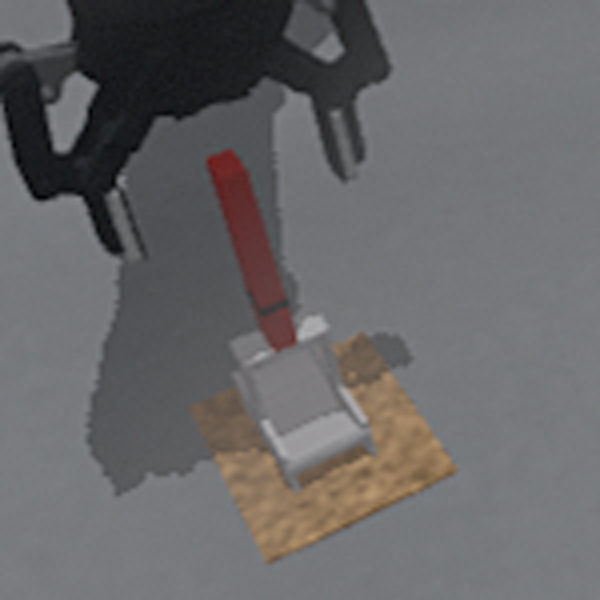

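The boat is standing upright and free between the fingers, with the post top at crop (222,158). I'll retreat upwards.

```bash
python3 -m handwheel '0 0 -5 0 0 0 85; 0 0 -20 0 0 0 85; 0 0 -45 0 0 0 85; 0 0 -75 0 0 0 85; 0 0 -105 0 0 0 85; 0 0 -130 0 0 0 85; 30 30 -145 0 0 0 85; 70 70 -150 0 0 0 85; 105 105 -150 0 0 0 85; 120 120 -150 0 0 0 85; 120 120 -150 0 0 0 85'
python3 - <<'E'
from bench import grab_frame,readout
import cv2
print(readout.get_obs()["clock"])
for n in("scene","top"): cv2.imwrite(f"pics/{n}f.png",grab_frame(n)["pixels"][:,:,::-1])
t=cv2.imread("pics/topf.png");cv2.imwrite("pics/tfc.png",cv2.resize(t[195:255,410:470],None,fx=10,fy=10,interpolation=cv2.INTER_CUBIC))
E
```

```text
clock: 25.72
tcp_pos: [0.3561, -0.4046, 0.2741]
orientation: [2.277, -2.164, 0.002]
contact_force: [-0.8, 1.1, 0.2]
grip_width: 0.085
25.725
```

View pics/scenef.png

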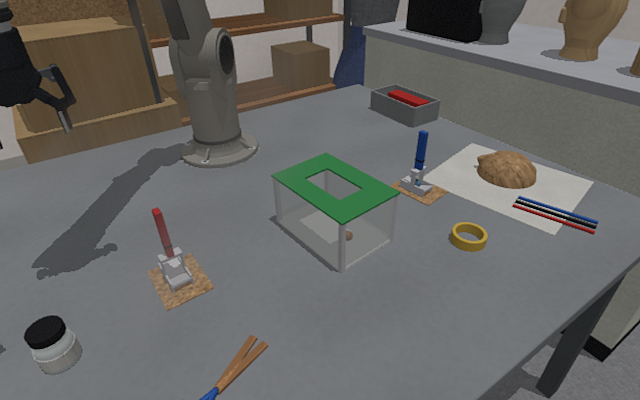

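View pics/tfc.png

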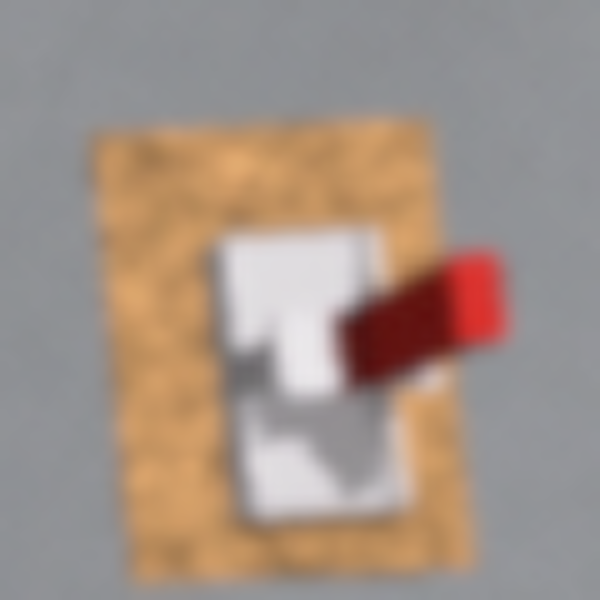

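View pics/topf.png

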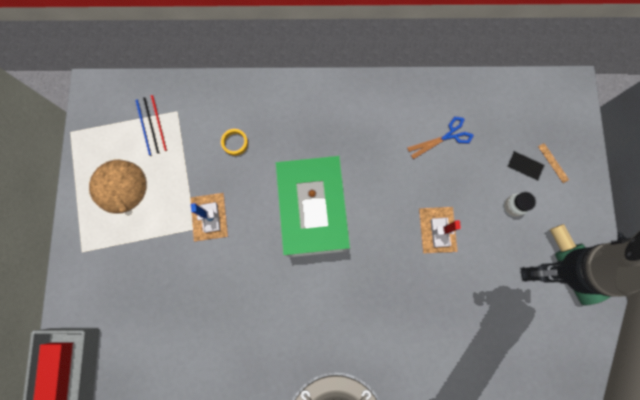

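The red boat is upright and within about a pixel of its original outline, and its post top is at (458,225). The eye is inside the box at (312,193) in the top view. The blue boat hasn't moved and the gripper is well clear.

```bash
python3 -m handwheel '0 0 0 0 0 0 85; 0 0 0 0 0 0 85; 0 0 0 0 0 0 85'; python3 -c "
from bench import workorder;print(workorder.hand_in())"
```

```text
clock: 26.2
tcp_pos: [0.3578, -0.4028, 0.273]
orientation: [-2.283, 2.158, 0.0]
contact_force: [0.0, 1.1, -0.1]
grip_width: 0.085
the job is handed in; nothing more can be done
None
```

The job is handed in at 26.2 s of the 64 s allowed. I lowered the red-handled boat through the slot and tipped it about 42° around the black band. The eye rolled out onto the box floor. I then brought the boat out upright and stood it back on its mat.

- **Red boat:** it stands upright and empty, with its outline within about 1 px (roughly 2 mm) of where it first stood.
- **Eye:** it lies at rest on the box floor, visible through the slot at (312,193) in the top view.
- **Blue boat and green cover:** both look unchanged in the pictures. Force readings stayed within about 3 N throughout, and I saw no contact with the cover.
- **Gripper:** it is open and well clear of everything, and it gripped only the post, never the eye.

**One odd reading:** the wrist moment rose to about 1.1 N m while the boat was tipped, then returned to zero when it was upright. The measured force did not rise with it, so I took it as a gravity effect of the tilted hand and not contact.

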